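Set a fingerboard blank to its cut line on the sawing board

TASK

Set up the dark fingerboard blank for sawing: push it flat against the sawing board's fence and along until its waste end overhangs the board's right-hand end, with the pale cut line lying right over that end. Push it with the fingertips, never lifting it off the board, leave the saw, glue bottle and sanding block where they are, and finish with the hand clear.

Things in the scene. Friction and masses are not known exactly. Their poses are not given: they have to be found in the camera images.
- saw_board: Fixed plywood sawing board. Top 190 mm (x) by 300 mm (y), 45 mm above the bench. Origin: on the bench under the top's middle; x points to the fence (away from the robot), y to the left seen from the robot. Two 27 mm high battens stick out 40 mm towards the robot underneath. The brown fence strip along the far side is 22 mm thick, 20 mm high above the top, and ends 15 mm short of the right-hand end.
- board_end (a point): Middle of the top edge of the board's right-hand end (150 mm from the board's origin along its -y, 45 mm up); axes as the board. The end runs along x; beyond it is free air down to the bench.
- fence_face (a point): Point on the foot of the fence's working face, at the height of the board's top, 73 mm from the board's origin along its x; same axes as the board.
- blank: Loose dark hardwood fingerboard blank, flat strip 50 mm wide (x), 220 mm long (y), 7 mm thick, about 70 g, on the board, at the start wholly on it and turned up to 0.2 rad from the fence. Origin: centre of its underside. Slides with ordinary dry friction. Its +x long edge goes against the fence; its -y end (right-hand) is the waste end, marked with a pale pencil cross.
- cut_line (a point): Middle of the pale cut line drawn square across the blank's top, 45 mm from the waste end (65 mm from the blank's origin along its -y); same axes as the blank.
- tenon_saw: Loose tenon saw lying flat on the bench to the right of the board: steel blade 250 mm, brass back, pale wooden handle, 20 mm high. Origin: at bench level where the blade meets the handle, its x axis along the blade towards the toe. To be left alone.
- glue_bottle: Loose white glue bottle standing on the bench to the left of the board, 58 mm across, 150 mm tall. Origin: centre of its underside. To be left alone.
- sanding_block: Loose wooden sanding block with cork sole on the bench to the left of the board, farther out than the bottle, 62 by 110 mm, 32 mm high. Origin: centre of its underside. To be left alone.
Not all that is in view belongs to the job. What is meant by the blank is not pink or purple, and is the smaller of those in its own colour.

How it is judged:
At the end, for the whole second after the job is handed in: The cut line lies over the board's right-hand end within 4 mm, the waste end overhanging; the blank's long edge lies against the fence (gap at its middle under 3 mm, parallel within 0.025 rad); the blank lies flat on the board, at rest (y of cut_line in the frame of board_end between -0.004 and 0.004 m and x of blank in the frame of fence_face between -0.028 and -0.02 m and angle between the y axis of blank and the y axis of saw_board, either way round below 0.025 rad and z of blank in the frame of saw_board between 0.042 and 0.047 m and angle between blank's own z axis and vertical below 0.03 rad and linear speed of blank below 0.01 m/s); the robot touches nothing.
It fails at once if the blank is lifted off the board or tipped (z of blank in the frame of saw_board above 0.052 m or angle between blank's own z axis and vertical above 0.15 rad).
It fails at once if the saw, glue bottle or sanding block is disturbed (moved over 20 mm, bottle tipped) (distance of any of tenon_saw, glue_bottle, sanding_block from where it was at the start of the episode above 0.02 m or angle between glue_bottle's own z axis and vertical above 0.25 rad).
It also fails if it takes over 54 s, if anything falls off the work surface, if the arm or the gripper's body presses on something with over 40 N, if the wrist force passes 120 N, or if a joint passes its speed limit or range.

ROBOT

A 6-joint arm with a two-finger parallel gripper is mounted at the origin on the work surface. World frame = base frame: x ahead of the robot, y to its left, z up, the work surface at z = 0. Lengths are in m, angles in rad, forces in N, time in s.
With the tool pointing down it reaches from about 0.35 to 0.85 m from the base axis. Payload 8.1 kg.
Tool frame: the origin (TCP) lies at the very end of the fingers, on their centre line; the grasp point (between the pads) lies 19 mm behind it; z points along the fingers, y is the line along which they close (so a half turn about z gives the same grasp; the last joint's range is limited). The gripper opens to 93 mm and grips with 3 to 60 N. Pads are 15 mm wide; open, the fingers measure 128 mm over their backs; the gripper's body (75 mm by 188 mm) begins 65 mm behind the grasp point.
Start: joints at [-0.085, 0.13, 1.488, -0, 1.523, -0.085], TCP at [0.6, 0, 0.219] pointing down, gripper open.
Joint ranges: [-2.96, 2.96], [-0.89, 2.26], [0.02, 2.5], [-1.34, 4.48], [0, 2.73], [-2.66, 2.66]. Speed limits (rad/s): [2.39, 2.39, 2.79, 3.14, 3.14, 3.14].

INTERFACE

Orientations are given as a rotation vector (axis times angle).
In Python, from plant import robot gives the robot as it stands. The module is installed in compiled form; this text tells all that it offers.
- The arm moves only by the tool play_rows, never from a script. Its argument "increments" is text: rows parted by semicolons, each of 5 numbers parted by spaces: the shift along the tool's x, y, z in mm, then the turn about the tool's z in degrees, then the closure, from -1 (fully open) to 1 (shut). In form: dx dy dz yaw claw; .... A call has 1 to 20 rows; each row is the pose to reach, as a shift and turn from the pose commanded when the call began, along the tool's axes at that moment; what a row does not reach only later rows make up. A row lasts 1/10 s, in which the tool goes at most 50 mm and 8.59 degrees, less where a joint would pass 70% of its speed; a pose out of reach is approached as far as the arm can. A call with a gripper value outside its range is refused whole. The fingers move at their own pace and stop on an object; "force" is the grip in N (left out, the last holds). Time passes only in rows, so rows that repeat a pose let the fingers close. It gives the time, the measured TCP pose, the force, the opening and the grip force at its end, in the units of the state.
- robot.read_state(): the state, without advancing time (a new reading comes with each control period).
- robot.read_camera(name): name is "scene" or "side" or "wrist"; returns the picture (480x640x3 uint8, blue, green, red); there is no depth.
- robot.calibration(name): a dict with "vertical_fov" (degrees; the focal length in pixels is half the picture's height over the tangent of half this angle, whatever the lens; pixels are square), "cx", "cy" (the principal point, pixels), "D" ([k1, k2, p1, p2, k3] as OpenCV has them; the pictures are not rectified), "rvec" (rotation vector, rad) and "tvec" (3), from world to camera coordinates, as OpenCV has them. Camera axes: x right, y down, z forward; pixel columns grow to the right and rows downward; lengths in m; the calibration is good to about 2 mm. A picture is of the moment at which its call begins: read the wrist's pose just before it. calibration takes no time and is no camera call; for the wrist camera it gives the pose at the moment of the call.
- robot.close_job(): hands the job in; it is judged then, once.
Trained networks look in the newest picture that a camera, given by its name, has taken for a name from the list of things; names that differ only in an ending like _2 or _b are one class to them, and where a whole thing is asked for, a point or a joint stands for the part that bears it (a point fixed in the world has none). Each returns a list of dicts, best first, with "conf" (0 to 1); they miss things now and then, are a little off and sometimes report something else, mostly with a low value. They report only what shows in the picture. A call takes as long as a camera call. They do not tell look-alikes from the thing itself.
- robot.recognise(camera, query): "centre" ([x, y, z] in m, in world coordinates, good to about 4 mm: the middle of the surface that is visible of it).
- robot.regions_of(camera, query): "pixels" (480x640 bool, what is visible of it).
- robot.landmark_of(camera, query): "centre" ([x, y, z] in m, in world coordinates, good to about 4 mm: a listed point, or the origin of a listed thing).
The state is a dict: "t": time; "q": joint angles; "dq": joint speeds; "joint_torque": joint torques, N m; "tool_pos": TCP position; "orientation": TCP orientation; "force": force on the tool from outside, world axes, zero at the start; "wrist_torque": the same for the moment, N m; "opening": finger opening in m; "gripper_force": force on a finger pad.
Only numpy, scipy, OpenCV 4.12 (cv2) and the standard library are available. Lean on these libraries where they do the work, as an engineer would, in place of code of your own. Each camera call takes 0.05 s, during which the arm holds its last target. There are 200 camera calls.

## Working session

There is one attempt and no reset: what is moved stays moved. The work goes in short steps, Python scripts to look and compute and a tool call to move; the robot and the scene stay as the last step left them, time stands still between calls to the robot, and variables do not carry over. Pictures are saved under pics/ and viewed, at most 10 in all, crops included, and the job is handed in when it is done.

Besides the shell and the picture viewer there is one more tool, called after ">>>" as name(argument=value, ...) on one line, values as JSON. play_rows: Moves the arm, as the interface text tells. Its arguments: {"type":"object","properties":{"increments":{"type":"string"},"force":{"type":"number"}},"required":["increments"]}

```bash
mkdir -p pics
cat > h.py <<'E'
import numpy as np, cv2
from plant import robot
def cal(n):
    c=robot.calibration(n); f=240/np.tan(np.radians(c["vertical_fov"])/2)
    K=np.array([[f,0,c["cx"]],[0,f,c["cy"]],[0,0,1.]]); return K,np.array(c["D"],float),np.array(c["rvec"],float),np.array(c["tvec"],float)
def ray(n,px,z,C=None):
    K,D,r,t=C or cal(n); R=cv2.Rodrigues(r)[0]
    u=cv2.undistortPoints(np.array(px,float).reshape(-1,1,2),K,D).reshape(-1,2)
    d=np.c_[u,np.ones(len(u))]@R; o=-R.T@t
    return o+d*((z-o[2])/d[:,2])[:,None]
def proj(n,P,C=None):
    K,D,r,t=C or cal(n); return cv2.projectPoints(np.array(P,float).reshape(-1,1,3),r,t,K,D)[0].reshape(-1,2)
E
python3 - <<'E'
from h import *
for n in ["scene","side","wrist"]:
    im=robot.read_camera(n); cv2.imwrite(f"pics/{n}0.png",im)
    for q in ["blank","cut_line","saw_board","board_end","fence_face","tenon_saw","glue_bottle","sanding_block"]:
        for d in robot.landmark_of(n,q)[:3]: print(n,q,round(d["conf"],2),np.round(d["centre"],3), np.round(proj(n,[d["centre"]])[0]))
print(robot.read_state()["t"],robot.read_state()["orientation"])
E
```

```text
scene blank 0.95 [ 0.192 -0.359 -0.004] [363. 152.]
scene blank 0.82 [ 0.803  0.105 -0.   ] [209. 351.]
scene blank 0.59 [0.229 0.322 0.002] [516. 325.]
scene cut_line 0.88 [ 0.269 -0.397  0.011] [334. 148.]
scene cut_line 0.87 [ 0.513 -0.074  0.051] [305. 230.]
scene cut_line 0.76 [0.144 0.284 0.007] [535. 296.]
scene saw_board 0.9 [ 0.534 -0.018  0.001] [307. 265.]
scene board_end 0.67 [ 0.53  -0.161  0.043] [282. 213.]
scene fence_face 0.85 [ 0.612 -0.02   0.046] [274. 261.]
scene tenon_saw 0.83 [ 0.476 -0.449 -0.001] [259. 160.]
scene glue_bottle 0.69 [0.457 0.423 0.003] [457. 412.]
scene sanding_block 0.88 [0.608 0.374 0.002] [368. 425.]
side blank 0.9 [0.23  0.322 0.003] [229. 188.]
side blank 0.9 [ 0.19  -0.362  0.   ] [196. 377.]
side blank 0.66 [0.809 0.104 0.008] [426. 214.]
side cut_line 0.78 [ 0.51  -0.073  0.052] [336. 249.]
side cut_line 0.78 [ 0.267 -0.394  0.01 ] [235. 384.]
side cut_line 0.59 [0.141 0.282 0.008] [199. 195.]
side saw_board 0.73 [ 0.534 -0.015  0.002] [341. 249.]
side saw_board 0.29 [0.456 0.43  0.002] [297. 167.]
side board_end 0.97 [ 0.529 -0.169  0.047] [350. 277.]
side board_end 0.4 [ 0.613 -0.026  0.049] [372. 235.]
side fence_face 0.84 [ 0.608 -0.024  0.047] [370. 235.]
side tenon_saw 0.71 [ 0.478 -0.447  0.003] [349. 399.]
side tenon_saw 0.42 [ 0.512 -0.006  0.042] [332. 235.]
side glue_bottle 0.6 [0.452 0.426 0.005] [296. 167.]
side sanding_block 0.6 [ 0.605  0.371 -0.   ] [343. 174.]
wrist blank 0.83 [0.806 0.11  0.002] [510. 115.]
wrist blank 0.66 [ 0.517 -0.011  0.048] [237. 234.]
wrist cut_line 0.92 [ 0.517 -0.075  0.05 ] [241. 293.]
wrist cut_line 0.72 [0.866 0.1   0.007] [566. 125.]
wrist saw_board 0.58 [ 0.537 -0.017 -0.005] [266. 229.]
wrist fence_face 0.6 [ 0.607 -0.015  0.043] [326. 237.]
1.35 [-2.22145723e+00 -2.22138052e+00  1.01701504e-04]
```

View pics/scene0.png

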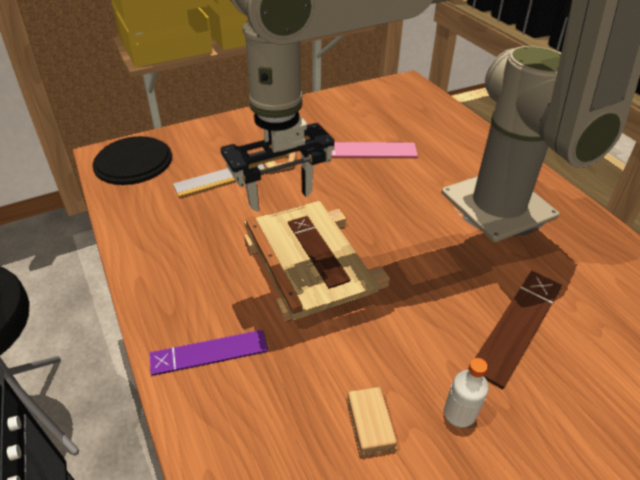

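View pics/wrist0.png

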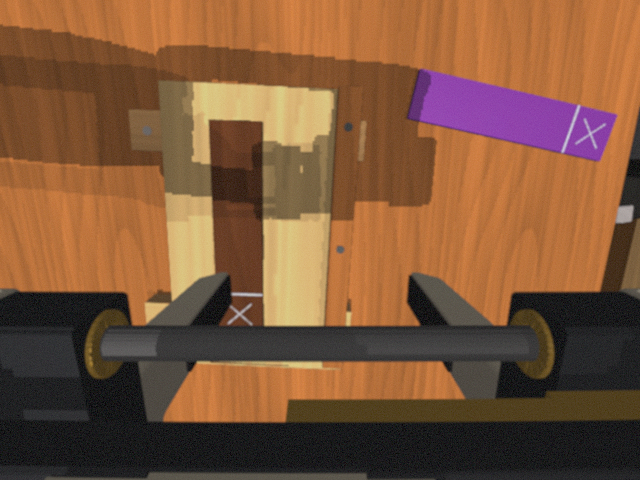

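The picture shows four things that could be the blank:
- pink strip at scene (375,150)
- purple strip at (209,351)
- large brown strip at (520,325), on the bench
- small dark strip on the board at (320,250)

I choose the one on the board: it is the smaller of the two dark strips and not pink or purple. Next I check it in a close crop and refine the poses.

```bash
cat >> h.py <<'E'
def corners(x,y,a,l0,l1,w0,w1,z):
    c,s=np.cos(a),np.sin(a); return np.array([[x+c*u-s*v,y+s*u+c*v,z] for u,v in [(w0,l0),(w1,l0),(w1,l1),(w0,l1)]])
def blank(n,draw=None):
    im=robot.read_camera(n); C=cal(n); out=[]
    for d in robot.regions_of(n,"blank")[:4]:
        m=d["pixels"]; ys,xs=np.nonzero(m); 
        if len(xs)<50: continue
        P=ray(n,np.c_[xs,ys],0.052,C)[:,:2]; (cx,cy),(w,h),an=cv2.minAreaRect((P*1000).astype(np.float32))
        an=np.radians(an); 
        if w>h: w,h,an=h,w,an-np.pi/2
        an=(an+np.pi/2)%np.pi-np.pi/2
        out.append((d["conf"],cx,cy,w,h,an))
    return im,C,out
E
python3 - <<'E'
from h import *
ims={}
for n in ["scene","side","wrist"]:
    im,C,o=blank(n); ims[n]=im
    for r in o: print(n,np.round(r,3))
    for q in ["saw_board"]:
        for d in robot.regions_of(n,q)[:1]: print(q,d["conf"],d["pixels"].sum())
im=ims["scene"][190:320,220:400]; a=cv2.resize(im,None,fx=4.4,fy=4.4,interpolation=cv2.INTER_CUBIC); cv2.imwrite("pics/c1.png",a)
im=ims["wrist"][70:380,120:370]; a=cv2.resize(im,None,fx=1.9,fy=1.9,interpolation=cv2.INTER_CUBIC); cv2.imwrite("pics/c2.png",a)
print(robot.read_state()["t"])
E
```

```text
scene [   0.93   207.42  -283.961   73.453  226.828    1.129]
scene [  0.77  262.142 345.715  72.044 309.655  -1.124]
scene [ 6.70000e-01  5.15927e+02 -8.85600e+00  5.55500e+01  2.28328e+02
 -4.20000e-02]
saw_board 0.88 8409
side [  0.96  236.647 249.308  83.213 304.671  -1.121]
side [   0.84   201.977 -390.619   69.982  284.248    1.112]
side [6.00000e-01 7.77476e+02 4.41080e+01 6.35970e+01 2.08902e+02 1.37900e+00]
side [ 2.10000e-01  5.42463e+02 -4.30597e+02  1.05990e+02  3.24181e+02
 -1.46400e+00]
saw_board 0.67 5433
wrist [  0.82  782.15  103.505  45.99  196.572   1.372]
wrist [ 6.50000e-01  5.18613e+02 -5.96100e+00  5.15350e+01  2.12896e+02
 -3.20000e-02]
saw_board 0.96 35731
1.8
```

View pics/c1.png

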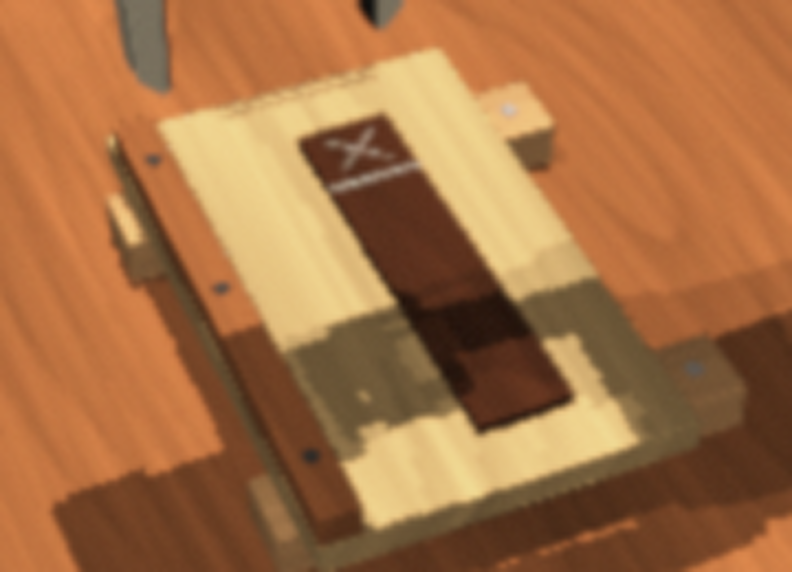

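View pics/c2.png

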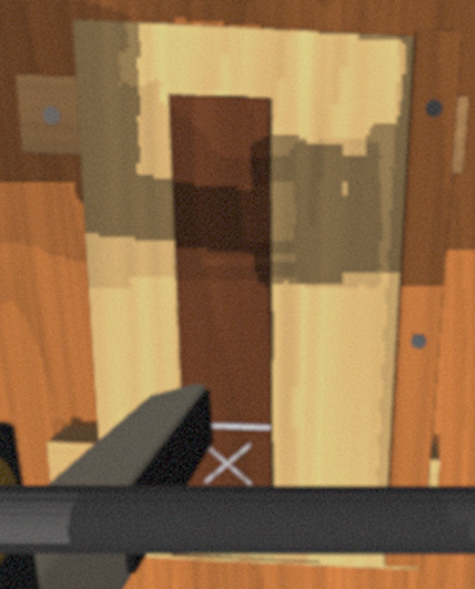

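The crops show the dark strip lying on the plywood, with the cross and cut line at its right-hand end. In the wrist image the cut line is at about (246,295) and the fence foot runs from (337,90) to (324,367). This is the blank, and the size fit of 51 x 213 mm agrees.

Run:
```python
from h import *
n="wrist"
W=lambda p,z=0.045: np.round(ray(n,p,z)[:,:2]*1000,1)
f=lambda P:np.array(P)/1.9+[120,70]
s=lambda P:np.array(P)/4.4+[220,190]
print("fence w",W(f([[413,37],[387,565]])),"ends R",W(f([[150,553],[415,568]])),"L",W(f([[75,20],[413,37]])))
print("blank w",W(f([[170,95],[270,99],[270,485],[180,380],[211,427],[270,428]]),.052))
S=lambda P,z: np.round(ray("scene",s(P),z)[:,:2]*1000,1)
print("scene R end",S([[162,122],[438,50]],.045),"L end",S([[325,552],[697,438]],.045),"fence top near edge",S([[158,125],[360,520]],.065))
print("blank sc",S([[300,142],[383,113],[572,400],[480,430],[333,189],[420,164]],.052))
st=robot.read_state();print(st["t"],st["tool_pos"],st["force"])
```

```text
fence w [[ 617.5  127.3]
 [ 605.9 -169.7]] ends R [[ 462.3 -161.8]
 [ 622.9 -171.7]] L [[451.2 135.4]
 [617.5 127.3]]
blank w [[ 497.7   99.6]
 [ 547.    97.6]
 [ 538.4 -112.3]
 [ 491.5  -48.7]
 [ 506.8  -76.5]
 [ 539.9  -77. ]]
scene R end [[ 591.2 -168.8]
 [ 433.7 -159. ]] L end [[634.9 130.8]
 [454.5 145.7]] fence top near edge [[ 601.4 -145. ]
 [ 620.4  136.4]]
blank sc [[ 535.8 -114.8]
 [ 487.3 -116.9]
 [ 497.8  105.1]
 [ 544.4  102.8]
 [ 535.7  -74.5]
 [ 487.8  -72.3]]
1.8 [6.00012707e-01 6.71040869e-06 2.18614311e-01] [ 0.88365673 -0.74015761 -0.58813017]
```

>>> play_rows(increments="-1 -30 0 8 -1; -2 -60 0 16 -1; -3 -90 30 24 -1; -4 -110 60 32 -1; -5 -130 90 40 -1; -5 -130 120 48 -1; -5 -130 139 56 -1; -5 -130 139 64 -1; -5 -130 139 72 -1; -5 -130 139 80 -1; -5 -130 139 88 -1; -5 -130 139 93 -1; -5 -130 139 93 -1; -5 -130 139 93 -1; -5 -130 139 93 -1")

```text
t: 3.3
tool_pos: [0.4701, -0.005, 0.0797]
orientation: [3.141, -0.079, 0.0]
force: [-0.0, -0.0, -0.8]
opening: 0.0929
gripper_force: 0.0
```

>>> play_rows(increments="0 0 8 0 -1; 0 0 16 0 -1; 0 0 24 0 -1; 0 0 30 0 -1; 0 0 31.5 0 -1; 0 0 31.5 0 -1; 0 0 31.5 0 -1")

```text
t: 4.0
tool_pos: [0.4702, -0.005, 0.0483]
orientation: [3.14, -0.082, 0.0]
force: [0.6, 0.1, 0.2]
opening: 0.0926
gripper_force: 0.0
```

Run:
```python
from h import *
im,C,o=blank("wrist"); cv2.imwrite("pics/w1.png",im)
for r in o: print(np.round(r,3))
print(np.round(proj("wrist",[robot.read_state()["tool_pos"]]),0))
s=robot.read_camera("scene"); cv2.imwrite("pics/s1.png",cv2.resize(s[140:340,200:440],None,fx=3,fy=3))
```

```text
[ 9.40000e-01  5.17574e+02 -1.02140e+01  5.02010e+01  2.20081e+02
 -3.50000e-02]
[ 6.30000e-01  5.12304e+02 -1.64770e+01  1.83279e+02  2.87897e+02
 -5.10000e-02]
[[317. 289.]]
```

View pics/s1.png

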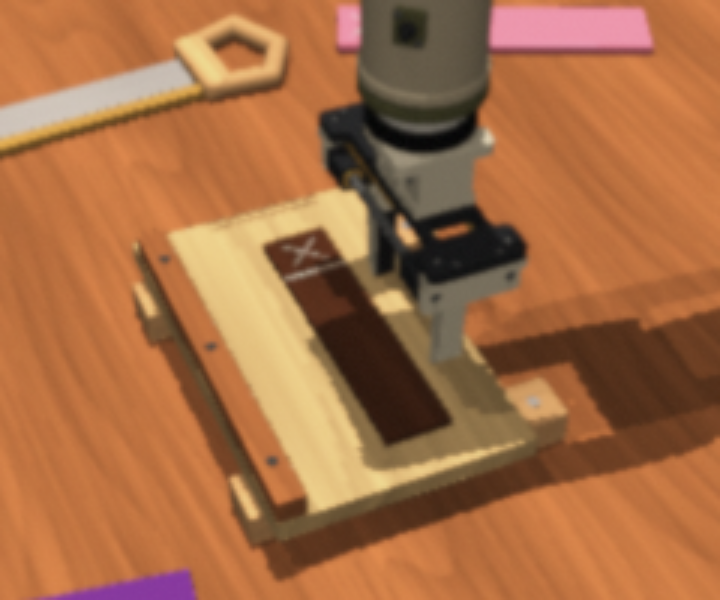

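>>> play_rows(increments="5 0 0 0 -1; 10 0 0 0 -1; 14 0 0 0 -1; 18 0 0 0 -1; 22 0 0 0 -1; 26 0 0 0 -1; 30 0 0 0 -1; 34 0 0 0 -1; 38 0 0 0 -1; 42 0 0 0 -1; 46 0 0 0 -1; 50 0 0 0 -1; 54 0 0 0 -1; 58 0 0 0 -1; 62 0 0 0 -1; 66 0 0 0 -1; 69 0 0 0 -1; 72 0 0 0 -1; 74 0 0 0 -1; 74 0 0 0 -1")

```text
t: 6.15
tool_pos: [0.5442, -0.0089, 0.0482]
orientation: [-3.141, 0.082, -0.0]
force: [0.8, 0.1, 0.4]
opening: 0.0928
gripper_force: 0.0
```

Run:
```python
from h import *
im,C,o=blank("wrist"); cv2.imwrite("pics/w2.png",im)
for r in o: print(np.round(r,3))
```

```text
[ 6.10000e-01  5.78711e+02 -1.37860e+01  5.08520e+01  2.20535e+02
 -5.20000e-02]
[ 5.70000e-01  6.79726e+02  9.71820e+01  7.25700e+00  4.17170e+01
 -6.80000e-02]
```

View pics/w2.png

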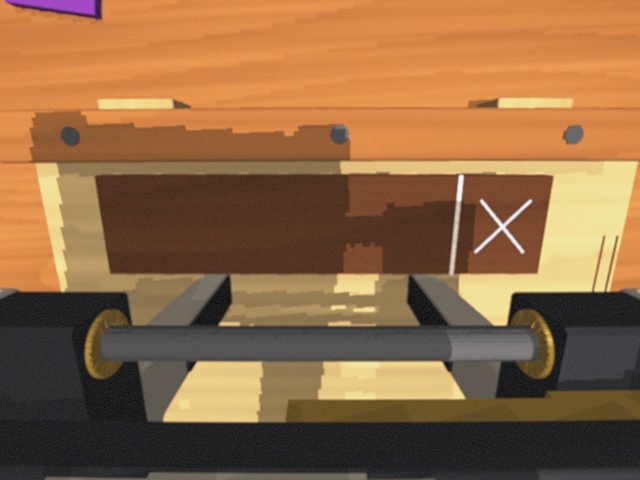

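The wrist view shows the blank at rows 175–272, parallel to the fence foot at row 160, so about 7 mm is left. I'll creep up to contact.

>>> play_rows(increments="1 0 0 0 -1; 2 0 0 0 -1; 3 0 0 0 -1; 4 0 0 0 -1; 5 0 0 0 -1; 6 0 0 0 -1; 6.5 0 0 0 -1; 7 0 0 0 -1; 7 0 0 0 -1")

```text
t: 7.15
tool_pos: [0.5507, -0.0093, 0.0481]
orientation: [3.14, -0.082, -0.001]
force: [-1.8, -0.5, 0.7]
opening: 0.093
gripper_force: 1.0
```

>>> play_rows(increments="0.5 0 0 0 -1; 1 0 0 0 -1; 1.5 0 0 0 -1; 1.5 0 0 0 -1")

```text
t: 7.55
tool_pos: [0.551, -0.0093, 0.0479]
orientation: [3.14, -0.082, -0.005]
force: [-9.0, -0.4, 7.1]
opening: 0.0934
gripper_force: 4.4
```

Run:
```python
from h import *
im,C,o=blank("wrist"); cv2.imwrite("pics/w3.png",im)
for r in o: print(np.round(r,3))
for q in ["cut_line","board_end","fence_face"]:
  for d in robot.landmark_of("wrist",q)[:2]: print(q,d["conf"],np.round(d["centre"],4))
```

```text
[ 6.70000e-01  5.84960e+02 -1.42970e+01  4.99640e+01  2.20028e+02
 -4.90000e-02]
[ 5.80000e-01  6.84276e+02  9.67510e+01  1.14910e+01  4.29470e+01
 -6.70000e-02]
cut_line 0.64 [ 0.5832 -0.0791  0.0493]
fence_face 0.56 [ 0.6081 -0.0187  0.0422]
```

View pics/w3.png

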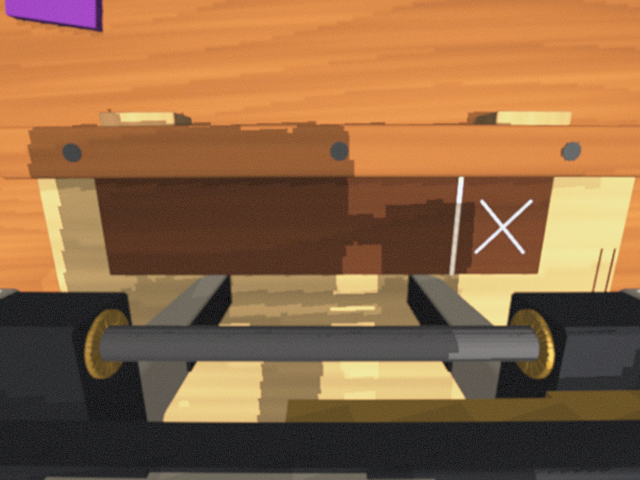

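>>> play_rows(increments="-4 0 0 0 -1; -10 0 0 0 -1; -12 0 -15 0 -1; -12 -15 -35 0 0; -5 -40 -35 0 1; 10 -70 -35 0 1; 25 -100 -35 0 1; 36 -125 -35 0 1; 36 -134 -35 0 1; 36 -134 -35 0 1; 36 -134 -35 0 1; 36 -134 -35 0 1")

```text
t: 9.0
tool_pos: [0.595, 0.1215, 0.0833]
orientation: [3.14, -0.084, -0.0]
force: [-0.2, 0.1, 0.1]
opening: 0.0252
gripper_force: 0.0
```

Run:
```python
from h import *
for n in ["wrist","scene"]:
  im,C,o=blank(n); cv2.imwrite(f"pics/{n}4.png",im)
  for r in o: print(np.round(r,3))
cv2.imwrite("pics/s4.png",cv2.resize(im[140:340,200:440],None,fx=3,fy=3))
for n in ["side","scene"]:
 robot.read_camera(n)
 for q in ["cut_line","board_end"]:
  for d in robot.landmark_of(n,q)[:2]: print(n,q,d["conf"],np.round(d["centre"],4))
```

```text
[  0.83  718.187 122.866  41.484  53.399   1.378]
[ 9.00000e-01  5.81746e+02 -1.14320e+01  4.65730e+01  2.26679e+02
 -4.80000e-02]
[  0.84  809.732 143.32   53.973 208.13    1.379]
[  0.68  262.117 344.792  70.684 308.946  -1.119]
[   0.66   181.035 -271.399   73.431  174.159    1.13 ]
side cut_line 0.94 [ 0.5779 -0.0749  0.0529]
side cut_line 0.9 [ 0.2687 -0.3934  0.0109]
side board_end 0.55 [ 0.5289 -0.1699  0.0493]
scene cut_line 0.77 [0.8687 0.0979 0.0086]
scene cut_line 0.74 [0.1407 0.2851 0.0084]
scene board_end 0.88 [ 0.535  -0.1617  0.0448]
```

>>> play_rows(increments="0 0 0 0 1; 0 0 5 0 1; 0 0 15 0 1; 0 0 25 0 1; 0 0 33 0 1; 0 0 35 0 1; 0 0 35 0 1; 0 4 35 0 1; 0 8 35 0 1; 0 12 35 0 1; 0 16 35 0 1; 0 20 35 0 1; 0 24 35 0 1; 0 28 35 0 1; 0 32 35 0 1; 0 36 35 0 1; 0 40 35 0 1; 0 40 35 0 1")

```text
t: 11.3
tool_pos: [0.5934, 0.0821, 0.0483]
orientation: [3.14, -0.083, 0.0]
force: [0.0, 0.2, 0.8]
opening: 0.0007
gripper_force: 0.4
```

Run:
```python
from h import *
im,C,o=blank("wrist"); cv2.imwrite("pics/w5.png",im)
for r in o: print(np.round(r,3))
```

```text
[ 7.90000e-01  5.88808e+02 -6.83300e+00  3.76910e+01  1.58646e+02
 -5.40000e-02]
[6.60000e-01 7.10416e+02 1.14757e+02 3.96970e+01 4.07110e+01 1.37700e+00]
```

View pics/w5.png

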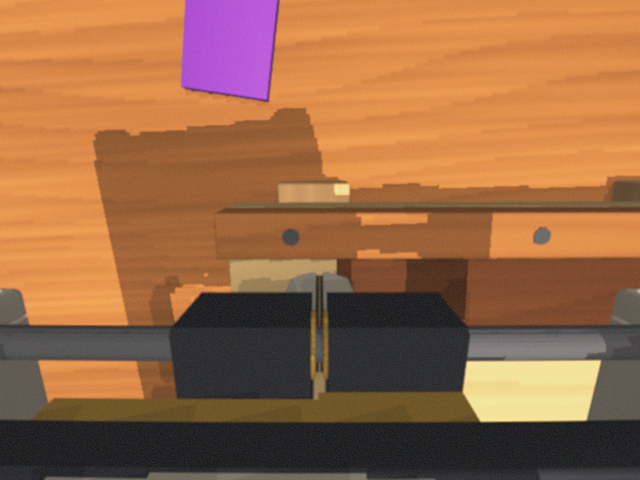

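The wrist view shows the fingers at the blank's left end (338,262), with its long edge on the fence line at row 260. The blank has moved about 23 mm, so I keep pushing.

>>> play_rows(increments="0 3 0 0 1; 0 6 0 0 1; 0 9 0 0 1; 0 12 0 0 1; 0 15 0 0 1; 0 18 0 0 1; 0 21 0 0 1; 0 24 0 0 1; 0 27 0 0 1; 0 30 0 0 1; 0 33 0 0 1; 0 36 0 0 1; 0 39 0 0 1; 0 42 0 0 1; 0 44 0 0 1; 0 45 0 0 1; 0 45 0 0 1")

```text
t: 13.1
tool_pos: [0.5909, 0.0375, 0.0481]
orientation: [3.14, -0.083, -0.0]
force: [0.0, -0.3, 0.1]
opening: 0.0004
gripper_force: 0.0
```

Run:
```python
from h import *
for n in ["scene","side","wrist"]:
 im,C,o=blank(n); cv2.imwrite(f"pics/{n}6.png",im)
 for r in o: print(n,np.round(r,3))
 for q in ["cut_line","board_end"]:
  for d in robot.landmark_of(n,q)[:2]: print(n,q,round(d["conf"],2),np.round(d["centre"],4),np.round(proj(n,[d["centre"]],C)[0]))
a=cv2.imread("pics/scene6.png")[150:290,220:340]; b=cv2.imread("pics/side6.png")[200:340,290:410]
cv2.imwrite("pics/c6.png",np.hstack([cv2.resize(x,None,fx=3.3,fy=3.3,interpolation=cv2.INTER_CUBIC) for x in (a,b)]))
```

```text
scene [   0.92   224.441 -294.959   74.93   270.391    1.103]
scene [ 7.00000e-01  5.84181e+02 -7.92820e+01  3.71880e+01  2.24865e+02
 -6.10000e-02]
scene [6.00000e-01 8.09983e+02 1.44117e+02 5.29230e+01 2.07464e+02 1.37800e+00]
scene [  0.57  261.805 345.959  70.548 309.703  -1.12 ]
scene cut_line 0.88 [ 0.2693 -0.3962  0.0106] [333. 148.]
scene cut_line 0.74 [ 0.5754 -0.1449  0.0505] [267. 220.]
scene board_end 0.15 [6.078e-01 3.743e-01 2.000e-04] [369. 426.]
side [ 9.70000e-01  5.79028e+02 -8.72300e+01  5.36720e+01  2.19150e+02
 -9.00000e-02]
side [  0.93  777.668  43.789  54.909 204.897   1.375]
side [   0.86   201.603 -390.848   69.575  282.812    1.111]
side [  0.77  237.019 246.458  90.985 304.358  -1.12 ]
side cut_line 0.85 [0.1437 0.2819 0.0118] [200. 194.]
side cut_line 0.78 [0.8715 0.094  0.0043] [448. 215.]
side board_end 0.72 [ 0.5288 -0.1697  0.0475] [350. 277.]
wrist [ 6.50000e-01  5.86722e+02 -5.14930e+01  3.87450e+01  1.58090e+02
 -5.80000e-02]
wrist [6.50000e-01 7.09687e+02 1.04631e+02 4.12030e+01 4.13710e+01 1.38100e+00]
wrist cut_line 0.37 [ 0.5785 -0.0807  0.0491] [540. 301.]
```

View pics/c6.png

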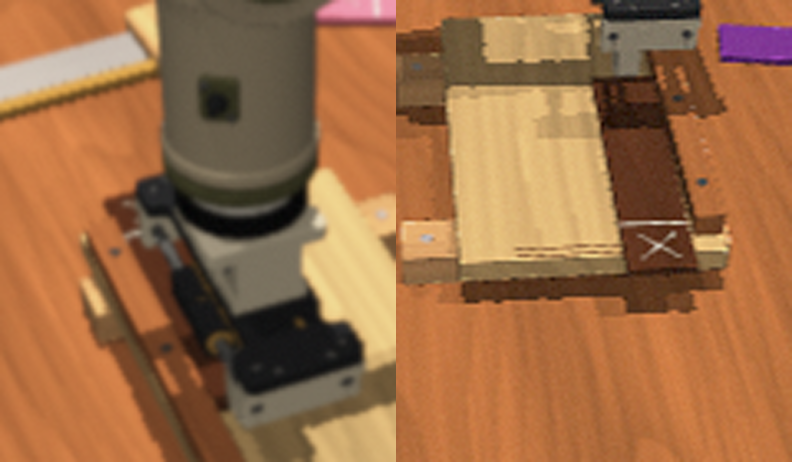

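The scene and side crops show the blank along the fence with its waste end already overhanging. In the side crop the cut line is at row 222 and the board's end edge at about row 262. About 22 mm remains. I push 16 more, then back off and look from above.

>>> play_rows(increments="0 2 0 0 1; 0 4 0 0 1; 0 6 0 0 1; 0 8 0 0 1; 0 10 0 0 1; 0 12 0 0 1; 0 14 0 0 1; 0 15 0 0 1; 0 16 0 0 1; 0 16 0 0 1; 0 10 0 0 1; 0 6 0 0 1; 0 6 -20 0 1; -10 30 -45 0 0; -20 70 -55 0 -1; -35 110 -60 0 -1; -35 140 -60 0 -1; -35 140 -60 0 -1; -35 140 -60 0 -1; -35 140 -60 0 -1")

```text
t: 15.7
tool_pos: [0.5487, -0.0991, 0.1079]
orientation: [-3.14, 0.081, 0.001]
force: [-0.6, 0.3, -0.2]
opening: 0.052
gripper_force: 0.0
```

Run:
```python
from h import *
im,C,o=blank("wrist"); cv2.imwrite("pics/w7.png",im)
for r in o: print(np.round(r,3))
for q in ["cut_line","board_end","fence_face"]:
  for d in robot.landmark_of("wrist",q)[:2]: print(q,round(d["conf"],2),np.round(d["centre"],4))
a=cv2.resize(im[120:340,150:500],None,fx=2.2,fy=2.2,interpolation=cv2.INTER_CUBIC)
cv2.imwrite("pics/c7.png",a); print(robot.read_state()["tool_pos"])
```

```text
[  0.71  698.853  73.252  20.819  36.838   1.327]
[ 6.50000e-01  5.79280e+02 -9.75040e+01  5.15230e+01  2.20481e+02
 -6.50000e-02]
cut_line 0.83 [ 0.5728 -0.1608  0.0506]
board_end 0.65 [ 0.5332 -0.1665  0.0436]
fence_face 0.77 [ 0.608  -0.0177  0.0406]
fence_face 0.25 [ 0.5799 -0.0954  0.0477]
[ 0.54871631 -0.09930398  0.10796048]
```

View pics/c7.png

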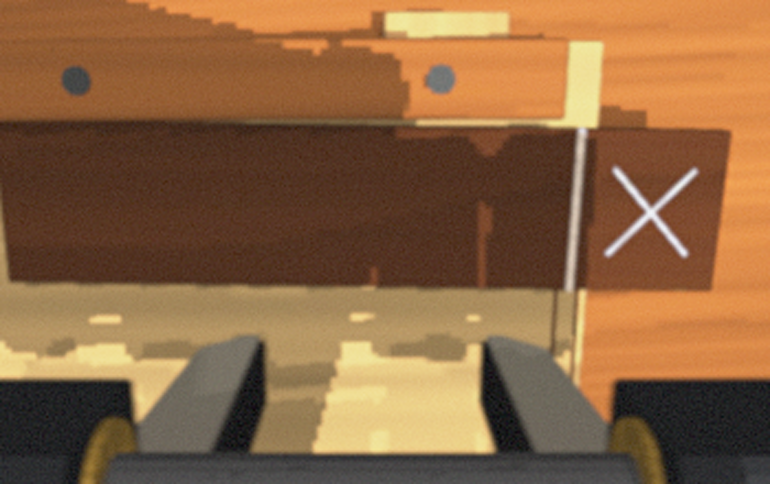

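The crop shows the cut line from (583,130) to (569,290), and the board's end edge from (600,127) to (583,292), so the line is still a few mm short. The waste end stands slightly off the fence.

```bash
cat >> h.py <<'E'
def cutfit(im,C,xs=(0.560,0.595),y0=-0.2,y1=-0.13):
    # bright ridge of the cut line, sampled on a world raster at z=0.052
    X=np.arange(xs[0],xs[1],.002); Y=np.arange(y0,y1,.00025); g=np.stack(np.meshgrid(X,Y,indexing="ij"),-1)
    px=proj("wrist",np.c_[g.reshape(-1,2),np.full(g[...,0].size,.052)],C).astype(np.float32).reshape(g.shape)
    v=cv2.remap(im.min(2),px[...,0],px[...,1],cv2.INTER_LINEAR).astype(float); return X,Y,v
E
python3 - <<'E'
from h import *
f=lambda P:np.array(P)/2.2+[150,120]
C=cal("wrist"); R=lambda P,z: np.round(ray("wrist",f(P),z,C)[:,:2]*1000,1)
b=np.array([.05,.99875])
for nm,P,z in [("cut",[[583,130],[576,210],[569,290]],.052),("end",[[600,127],[583,292],[582,340]],.045),("fence",[[5,123],[565,118]],.065),("foot?",[[250,121],[597,127]],.045),("blank far",[[5,123],[300,126],[728,130]],.052),("near",[[10,281],[711,290]],.052)]:
    q=R(P,z); print(nm,q.tolist(),"along y",np.round(q@b,1),"x",np.round(q@[.99875,-.05],1))
im=cv2.imread("pics/w7.png"); X,Y,v=cutfit(im,C)
for i in range(0,len(X),4): print(round(X[i],3),round(Y[v[i].argmax()],4),v[i].max())
E
```

```text
cut [[599.1, -165.3], [575.2, -163.6], [550.0, -161.9]] along y [-135.1 -134.6 -134.2] x [606.6 582.7 557.4]
end [[599.2, -172.4], [546.9, -168.2], [530.5, -168.2]] along y [-142.2 -140.6 -141.5] x [607.1 554.6 538.2]
fence [[610.4, -0.9], [603.8, -156.6]] along y [  29.6 -126.2] x [609.7 610.9]
foot? [[606.4, -66.0], [599.3, -171.5]] along y [ -35.6 -141.3] x [608.9 607.1]
blank far [[609.9, 5.5], [604.5, -81.7], [597.1, -208.4]] along y [  36.   -51.4 -178.3] x [608.9 607.8 606.8]
near [[561.7, 12.3], [547.7, -206.4]] along y [  40.4 -178.8] x [560.4 557.3]
0.56 -0.197 207.0
0.568 -0.1908 231.0
0.576 -0.1842 221.0
0.584 -0.1775 226.0
0.592 -0.1642 170.0
```

>>> play_rows(increments="10 -40 0 0 1; 20 -80 0 0 1; 31 -120 0 0 1; 31 -140 0 0 1; 31 -140 15 0 1; 31 -140 35 0 1; 31 -140 50 0 1; 31 -140 60 0 1; 31 -140 60 0 1; 31 -136 60 0 1; 31 -132 60 0 1; 31 -128 60 0 1; 31 -125 60 0 1; 31 -123 60 0 1; 31 -121 60 0 1; 31 -119 60 0 1; 31 -118 60 0 1; 31 -117.3 60 0 1; 31 -117.3 60 0 1; 31 -117.3 60 0 1")

```text
t: 17.95
tool_pos: [0.5858, 0.0153, 0.0482]
orientation: [3.14, -0.082, 0.0]
force: [-0.2, -0.4, 1.5]
opening: 0.0004
gripper_force: 0.8
```

>>> play_rows(increments="0 -4 0 0 1; 0 -10 0 0 1; 0 -10 -20 0 0; -30 20 -40 0 -1; -60 60 -40 0 -1; -65 100 -40 0 -1; -65 100 -35 0 -1; -65 100 -20 0 -1; -65 100 -10 0 -1; -65 100 0 0 -1; -65 100 0 0 -1; -65 100 0 0 -1; -65 100 0 0 -1; -65 100 0 0 -1")

```text
t: 19.35
tool_pos: [0.5157, -0.0809, 0.0482]
orientation: [3.141, -0.082, 0.0]
force: [-0.4, -0.3, -0.1]
opening: 0.0906
gripper_force: 0.0
```

>>> play_rows(increments="5 10 0 0 -1; 10 15 0 0 -1; 15 15 0 0 -1; 19 15 0 0 -1; 22 15 0 0 -1; 24 15 0 0 -1; 26 15 0 0 -1; 28 15 0 0 -1; 29 15 0 0 -1; 30 15 0 0 -1; 31 15 0 0 -1; 32 15 0 0 -1; 32.5 15 0 0 -1; 33 15 0 0 -1; 33 15 0 0 -1")

```text
t: 20.85
tool_pos: [0.5466, -0.0979, 0.048]
orientation: [-3.14, 0.082, 0.004]
force: [-6.5, -0.9, 5.5]
opening: 0.0932
gripper_force: 3.5
```

Run:
```python
from h import *
im,C,o=blank("wrist"); cv2.imwrite("pics/w8.png",im)
for r in o: print(np.round(r,3))
```

```text
[ 8.40000e-01  5.80743e+02 -1.04161e+02  5.05270e+01  2.20045e+02
 -4.20000e-02]
```

>>> play_rows(increments="-2 0 0 0 -1; -6 0 0 0 -1; -10 0 0 0 -1; -10 0 -20 0 -1; -10 0 -45 0 -1; 2 0 -60 0 -1; 2 0 -60 0 -1; 2 0 -60 0 -1")

```text
t: 21.75
tool_pos: [0.5496, -0.098, 0.1078]
orientation: [3.14, -0.082, 0.0]
force: [1.2, -0.7, -0.0]
opening: 0.0929
gripper_force: 0.0
```

Run:
```python
from h import *
im,C,o=blank("wrist"); cv2.imwrite("pics/w9.png",im)
for r in o: print(np.round(r,3))
def prof(P0,d,z,T):
    P=np.c_[np.array(P0)+np.outer(T,d),np.full(len(T),z)]
    px=proj("wrist",P,C).astype(np.float32); return cv2.remap(cv2.GaussianBlur(im,(3,3),0),px[None,:,0],px[None,:,1],cv2.INTER_LINEAR)[0].astype(int)
ex=np.array([.99875,-.05]); ey=np.array([.05,.99875])
T=np.arange(-.150,-.130,.001)
print("board-aligned y (mm)",(T*1000).astype(int).tolist())
for x in (.565,.575,.585,.595,.602): print("cut  x",x,prof(x*ex,ey,.052,T).min(1).tolist())
for x in (.612,.618,.624,.550,.545,.540): print("end x",x,[tuple(p) for p in prof(x*ex,ey,.045,T)[::1,[0,2]].tolist()])
```

```text
[ 8.60000e-01  5.79628e+02 -1.03878e+02  5.02330e+01  2.19018e+02
 -4.20000e-02]
[  0.8   698.49   72.655  21.43   37.266   1.304]
board-aligned y (mm) [-150, -149, -148, -147, -146, -145, -144, -143, -142, -141, -139, -138, -137, -136, -135, -134, -133, -132, -131, -130]
cut  x 0.565 [42, 41, 41, 40, 41, 42, 41, 42, 66, 139, 202, 198, 123, 51, 32, 28, 29, 29, 27, 29]
cut  x 0.575 [44, 40, 39, 40, 39, 39, 41, 41, 62, 138, 204, 200, 123, 50, 29, 30, 25, 26, 30, 32]
cut  x 0.585 [39, 39, 42, 42, 41, 39, 40, 38, 57, 134, 206, 202, 127, 48, 25, 29, 31, 28, 28, 30]
cut  x 0.595 [59, 40, 37, 39, 40, 40, 39, 39, 54, 127, 208, 203, 125, 52, 32, 30, 25, 28, 30, 29]
cut  x 0.602 [40, 40, 41, 41, 42, 41, 41, 40, 57, 131, 203, 203, 129, 56, 35, 29, 26, 28, 30, 29]
end x 0.612 [(49, 137), (47, 135), (46, 135), (44, 135), (45, 136), (47, 136), (47, 135), (46, 135), (48, 136), (70, 156), (111, 200), (137, 226), (140, 228), (142, 229), (141, 229), (141, 229), (140, 228), (141, 228), (138, 227), (122, 218)]
end x 0.618 [(70, 213), (72, 213), (71, 213), (70, 212), (70, 212), (70, 212), (67, 211), (68,
[... 395 characters left out ...]
 x 0.55 [(68, 213), (68, 213), (69, 214), (68, 214), (69, 214), (70, 214), (69, 213), (68, 213), (71, 212), (89, 213), (115, 219), (113, 209), (94, 185), (98, 187), (103, 187), (91, 165), (85, 156), (85, 153), (77, 139), (63, 122)]
end x 0.545 [(68, 210), (67, 209), (68, 210), (70, 212), (70, 212), (69, 211), (68, 212), (68, 211), (72, 211), (88, 213), (113, 218), (113, 207), (95, 182), (98, 185), (100, 184), (92, 167), (87, 161), (86, 158), (75, 142), (61, 121)]
end x 0.54 [(61, 187), (62, 185), (64, 182), (65, 178), (69, 173), (72, 167), (76, 162), (80, 157), (84, 149), (92, 147), (99, 149), (98, 141), (92, 137), (97, 159), (100, 173), (94, 169), (91, 166), (90, 163), (78, 145), (66, 125)]
```

The cut line is about 0.75 mm from the board's end edge and parallel to it. The blank was pressed flat on the fence with 6.5 N at the same tool position as the first contact, and the hand is clear, so I hand in.

```bash
python3 -c "
from plant import robot
print(robot.close_job())"
```

```text
the job is handed in; nothing more can be done
None
```

I handed the job in at about 22 s: the blank was pressed flat against the fence, its cut line measured about 0.8 mm short of the board's right-hand end, and the hand was clear. The hand-in returned no verdict.

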